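Sweep scrap shield covers off the repair board into the scrap tray

TASK

Clear the phone-repair work board: with the fingertips, sweep the four loose steel shield covers along the board and off its end into the blue scrap tray, so that all four lie inside it. Push them, do not lift them, and let none fall on the bench or into the grey tray. Leave the flux pot, the circuit-board holder and both trays where they stand.

Things in the scene. Friction and masses are not known exactly. Their poses are not given: they have to be found in the camera images.
- board_top (a point): centre of the top surface of the ivory work board, fixed, 280 mm along its x and 340 mm along its y, top 34 mm above the bench (this point is on it), no rim. x runs from the robot-side long edge to the far long edge, z up. The covers lie in the middle band, their middles within 50 mm of the centre line along y and within 125 mm of the centre in y; the pot stands near the robot-side edge and the holder near the far edge
- cover1_mid (a point): loose pressed-steel shield cover, a flat closed rectangular cap 34 by 26 mm long (its x) and wide (its y) and 7 mm high, about 12 g, lying flat on the work board at any yaw with its neighbours' middles at least 50 mm away; this point is its middle, 3.5 mm above its underside
- cover2_mid (a point): loose pressed-steel shield cover, a flat closed rectangular cap 30 by 22 mm long (its x) and wide (its y) and 7 mm high, about 12 g, lying flat on the work board at any yaw with its neighbours' middles at least 50 mm away; this point is its middle, 3.5 mm above its underside
- cover3_mid (a point): loose pressed-steel shield cover, a flat closed rectangular cap 34 by 26 mm long (its x) and wide (its y) and 7 mm high, about 12 g, lying flat on the work board at any yaw with its neighbours' middles at least 50 mm away; this point is its middle, 3.5 mm above its underside
- cover4_mid (a point): loose pressed-steel shield cover, a flat closed rectangular cap 30 by 22 mm long (its x) and wide (its y) and 7 mm high, about 12 g, lying flat on the work board at any yaw with its neighbours' middles at least 50 mm away; this point is its middle, 3.5 mm above its underside
- scrap_tray: the BLUE scrap tray, empty: open tray 240 mm long (its x) by 130 mm wide (its y) by 30 mm high, walls and floor 3 mm, 0.35 kg, standing loose on the bench with its long side along one short end of the work board (the board's +y or -y end, which varies; its middle within 12 mm of the board's centre line), about 4 to 6 mm from it; its rim is 4 mm below the board's top; origin at the centre of its underside, axes parallel to the board's
- keep_tray: the GREY tray holding small salvaged parts, not to be used: same size as the blue tray, about 0.35 kg, loose on the bench in the same way at the opposite end of the board; origin at the centre of its underside, axes parallel to the board's
- pot: flux pot standing on the board: blue round jar with a red screw lid, 31 mm diameter, 34 mm high, 60 g, loose; origin at the centre of its underside; its middle is 108 to 118 mm from the board's centre line towards the robot
- holder: circuit-board holder on the board: steel base 50 mm (its x) by 110 mm (its y) with two jaws that clamp a green phone board, a brass screw head sticking out 12 mm at its +y end, 23 mm high, 0.5 kg, loose; origin at the centre of its underside, its middle about 112 mm from the board's centre line on the far side

How it is judged:
By the outcome, as a careful person would: the job done as asked, in the order asked, and still so for the second after the job is handed in, with the robot touching nothing.
It also fails if it takes over 58 s, if anything falls off the work surface, if the arm or the gripper's body presses on something with over 40 N, if the wrist force passes 120 N, or if a joint passes its speed limit or range.

ROBOT

A 7-joint arm with a two-finger parallel gripper is mounted at the origin on the work surface. World frame = base frame: x ahead of the robot, y to its left, z up, the work surface at z = 0. Lengths are in mm, angles in rad, forces in N, time in s.
With the tool pointing down it reaches from about 400 to 875 mm from the base axis. Payload 4.4 kg.
Tool frame: the origin (TCP) lies at the very end of the fingers, on their centre line; the grasp point (between the pads) lies 19 mm behind it; z points along the fingers, y is the direction in which the jaws open and shut (so a half turn about z gives the same grasp; the last joint's range is limited). The gripper opens to 85 mm and grips with 20 to 120 N. Pads are 22 mm wide; open, the fingers measure 114 mm over their backs; the gripper's body (76 mm by 85 mm) begins 54 mm behind the grasp point. The pads swing forward as they close: fully open they stand 13 mm farther back than shut.
Start: joints at [-1.196, 0.628, 0.038, 1.517, -0.027, 0.996, -0.02], TCP at [277.31, 587.892, 231.313] pointing down, gripper open.
Joint ranges: [-3.06, 3.06], [-0.37, 2.12], [-1.25, 1.32], [0.18, 2.47], [-1.1, 4.24], [0.23, 1.98], [-2.94, 2.94]. Speed limits (rad/s): [2.57, 2.57, 3.14, 3.14, 3.14, 3.14, 3.14].

INTERFACE

Orientations are given as [roll, pitch, yaw] about the fixed x, y, z axes, in that order (R = Rz(yaw) Ry(pitch) Rx(roll)).
In Python, from cell import ctrl, eyes gives the robot as it stands.
- The arm moves only by the tool move_arm, never from a script. Its argument "increments" is a list of rows, each a list of 6 numbers: the shift along the tool's x, y, z in cm, then the turn, a rotation vector about the tool's x, y, z in degrees. In form: [[x, y, z, wx, wy, wz], ...]. A call has 1 to 20 rows; each row is the pose to reach, as a shift and turn from the pose commanded when the call began, along the tool's axes at that moment; what a row does not reach only later rows make up. A row lasts 1/10 s, in which the tool goes at most 50 mm and 8.59 degrees, less where a joint would pass 70% of its speed; a pose out of reach is approached as far as the arm can. A call with a gripper value outside its range is refused whole. "grip" is the opening, from -1 (shut) to 1 (fully open), set as the call begins (left out, the last holds). The fingers move at their own pace and stop on an object; the grip force is fixed at half the most. Time passes only in rows, so rows that repeat a pose let the fingers close. It gives the time, the measured TCP pose, the force and the opening at its end, in the units of the state.
- ctrl.read_state(): the state, without advancing time (a new reading comes with each control period).
- eyes.get_image(name): name is "scene" or "top" or "wrist"; returns the picture (480x640x3 uint8, red, green, blue); there is no depth.
- eyes.calibration(name): a dict with "fx", "fy", "cx", "cy" (pixels), "dist" ([k1, k2, p1, p2, k3] as OpenCV has them; the pictures are not rectified), "pose" (4x4, takes a point from camera to world coordinates); the wrist camera has in their place "tool_from_camera" (4x4, takes a point from camera to tool coordinates, whose origin is the TCP and whose axes are the flange's). Camera axes: x right, y up, looking along -z (the intrinsics and any distortion apply to the point x, -y, -z); pixel columns grow to the right and rows downward; lengths in mm; the calibration is good to about 2 mm. A picture is of the moment at which its call begins: read the wrist's pose just before it. calibration takes no time and is no camera call.
- ctrl.finish_job(): hands the job in, once; it reports no verdict.
The state is a dict: "clock": time; "qpos": joint angles; "qd": joint speeds; "tau": joint torques, N m; "eef_pos": TCP position; "tool_rot": TCP orientation; "force": force on the tool from outside, world axes, zero at the start; "torque": the same for the moment, N m; "width": finger opening in mm.
Only numpy, scipy, OpenCV 4.12 (cv2) and the standard library are available. Lean on these libraries where they do the work, as an engineer would, in place of code of your own. Each camera call takes 0.05 s, during which the arm holds its last target. There are 200 camera calls.

## Working session

There is one attempt and no reset: what is moved stays moved. The work goes in short steps, Python scripts to look and compute and a tool call to move; the robot and the scene stay as the last step left them, time stands still between calls to the robot, and variables do not carry over. Pictures are saved under pics/ and viewed, about 8 in all and at most 12, crops included, and the job is handed in when it is done.

Besides the shell and the picture viewer there is one more tool, called as name([rows], argument=value, ...), one row to a line, values as JSON. move_arm: Moves the arm, as the interface text tells. Its arguments: {"type":"object","properties":{"increments":{"type":"array","items":{"type":"array","items":{"type":"number"}}},"grip":{"type":"number"}},"required":["increments"]}

```bash
mkdir -p pics; ls; python3 - <<'E'
from cell import ctrl, eyes
import cv2
s=ctrl.read_state()
for k in ("clock","eef_pos","tool_rot","width","force"): print(k,s[k])
for n in ("top","scene"):
    c=eyes.calibration(n); print(n,c)
    cv2.imwrite(f"pics/{n}0.png",eyes.get_image(n)[:,:,::-1])
E
```

```text
pics
clock 0.0
eef_pos [277.01481351 587.32033179 230.38003547]
tool_rot [-3.13968485e+00  2.72962793e-05  2.70086021e+00]
width 85.32284166556147
force [ 0.09686476 -0.34063676 -1.07425409]
top {'fx': 474.4370812298759, 'fy': 474.4370812298759, 'cx': 320.4125576047509, 'cy': 240.4517725455062, 'dist': array([-0.00866058,  0.        ,  0.        ,  0.        ,  0.        ]), 'pose': array([[ 2.29633027e-02,  9.82548994e-01, -1.84581042e-01,
         4.28876854e+02],
       [-9.98932975e-01,  2.99504334e-02,  3.51551159e-02,
         2.86274197e+01],
       [ 4.00699060e-02,  1.83576812e-01,  9.82188351e-01,
         7.39497285e+02],
       [ 0.00000000e+00,  0.00000000e+00,  0.00000000e+00,
         1.00000000e+00]])}
scene {'fx': 473.34463764042215, 'fy': 473.34463764042215, 'cx': 324.73051385979784, 'cy': 240.07026785960682, 'dist': array([-0.1182373,  0.       ,  0.       ,  0.       ,  0.       ]), 'pose': array([[ 7.36081346e-01, -4.60897884e-01,  4.95739238e-01,
         9.08691742e+02],
       [ 6.76551489e-01,  5.24210724e-01, -5.17185846e-01,
        -3.53626420e+02],
       [-2.15019627e-02,  7.16083974e-01,  6.97682885e-01,
         5.57931615e+02],
       [ 0.00000000e+00,  0.00000000e+00,  0.00000000e+00,
         1.00000000e+00]])}
```

View pics/top0.png

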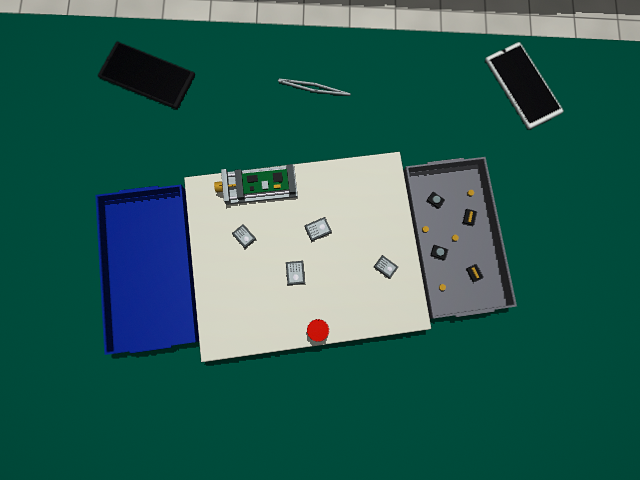

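The image shows the blue tray at left (+y end), grey at right. The covers are at about (244,237), (318,229), (295,273) and (386,267), the pot lid at (318,330), and the holder at (218–297, 165–203).

```bash
cat > h.py <<'E'
import numpy as np, cv2
from cell import ctrl, eyes
def ray(name,px,z):
    c=eyes.calibration(name); K=np.array([[c['fx'],0,c['cx']],[0,c['fy'],c['cy']],[0,0,1]])
    u=cv2.undistortPoints(np.array(px,float).reshape(-1,1,2),K,c['dist']).reshape(-1,2)
    d=np.c_[u[:,0],-u[:,1],-np.ones(len(u))]@c['pose'][:3,:3].T; o=c['pose'][:3,3]
    return o+d*((z-o[2])/d[:,2])[:,None]
E
python3 - <<'E'
from h import *
np.set_printoptions(precision=1,suppress=True)
B=ray('top',[(185,177),(401,153),(430,328),(202,361)],34); print("board TL TR BR BL\n",B,B.mean(0))
print([np.linalg.norm(B[i]-B[(i+1)%4]) for i in range(4)])
C=ray('top',[(244,236),(318,229),(295.5,272.5),(386,266.5)],41); P=ray('top',[(318,330)],68)
T=ray('top',[(97,196),(183,186),(197,343),(107,353)],30); H=ray('top',[(224,203),(297,197),(215,187)],40)
e=(B[0]+B[3]-B[1]-B[2]); e/=np.linalg.norm(e); ex=np.array([e[1],-e[0],0]); print("yaw of ydir",np.degrees(np.arctan2(e[1],e[0])))
for n,p in (("covers",C),("pot",P),("tray",T),("holder",H)): print(n,"\n",p,"\nboard xy\n",np.c_[(p-B.mean(0))@ex,(p-B.mean(0))@e])
i=cv2.imread('pics/top0.png')[140:370,170:450]; cv2.imwrite('pics/crop.png',cv2.resize(i,None,fx=2.6,fy=2.6,interpolation=cv2.INTER_CUBIC))
E
```

```text
board TL TR BR BL
 [[ 654.2  213.7   34. ]
 [ 705.9 -120.8   34. ]
 [ 434.8 -161.7   34. ]
 [ 380.6  169.1   34. ]] [543.9  25.1  34. ]
[np.float64(338.4534618884619), np.float64(274.16969966842464), np.float64(335.17049879682423), np.float64(277.2401265188105)]
yaw of ydir 99.04084977381943
covers 
 [[563.4 117.8  41. ]
 [577.6   7.7  41. ]
 [510.9  39.3  41. ]
 [523.6 -95.2  41. ]] 
board xy
 [[  33.9   88.5]
 [  30.5  -22.5]
 [ -30.4   19.3]
 [ -38.9 -115.6]]
pot 
 [[428.2   5.   68. ]] 
board xy
 [[-117.4   -1.6]]
tray 
 [[620.7 345.2  30. ]
 [641.  216.7  30. ]
 [405.5 178.8  30. ]
 [388.5 306.   30. ]] 
board xy
 [[ 126.2  304.1]
 [ 126.   174. ]
 [-112.5  173.5]
 [-109.3  301.8]]
holder 
 [[613.5 150.7  40. ]
 [626.6  40.8  40. ]
 [638.1 165.8  40. ]] 
board xy
 [[ 88.5 113.1]
 [ 84.2   2.6]
 [115.1 124.2]]
```

View pics/crop.png

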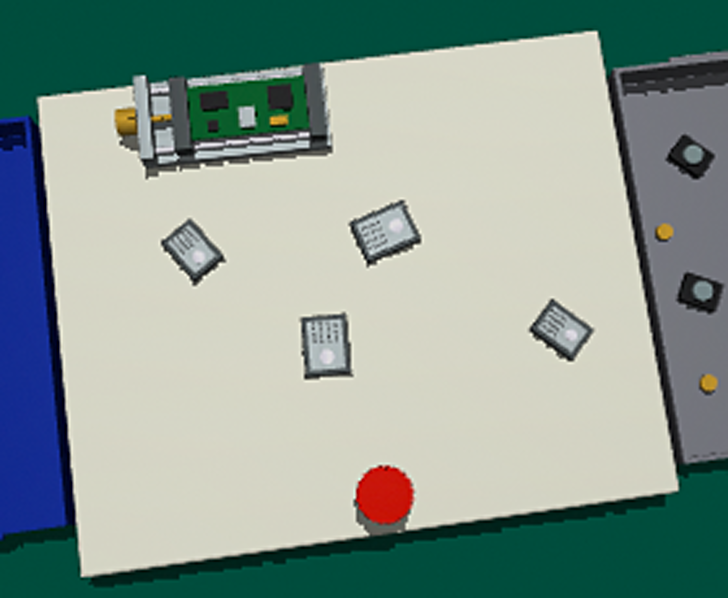

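View pics/scene0.png

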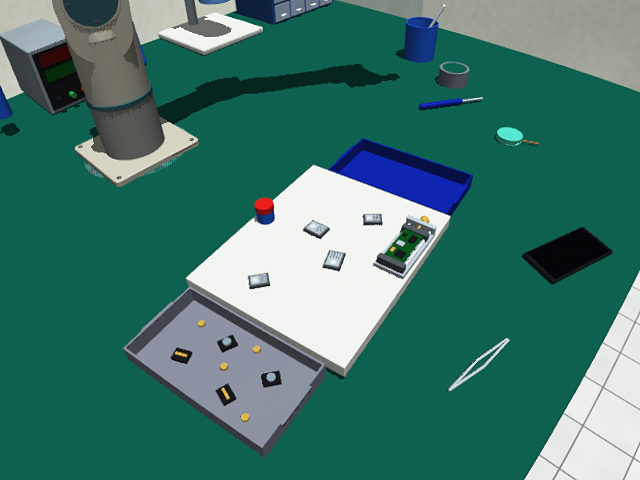

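Positions agree with the given sizes: the board measures about 338×276 mm, the pot is at x −117, and the holder's inner edge is at about x +85. The covers in board coordinates are A(34,88), B(30,−22), C(−30,19) and D(−39,−116), to be pushed in that order towards +y. First I go above A from behind, jaws slightly open across the push.

move_arm([
  [-48, -33.5, 14, 0, 0, 55.7],
  [-48, -33.5, 14, 0, 0, 55.7],
  [-48, -33.5, 14, 0, 0, 55.7],
  [-48, -33.5, 14, 0, 0, 55.7],
  [-48, -33.5, 14, 0, 0, 55.7],
  [-48, -33.5, 14, 0, 0, 55.7],
  [-48, -33.5, 14, 0, 0, 55.7],
  [-48, -33.5, 14, 0, 0, 55.7],
  [-48, -33.5, 14, 0, 0, 55.7],
  [-48, -33.5, 14, 0, 0, 55.7],
  [-48, -33.5, 14, 0, 0, 55.7],
  [-48, -33.5, 14, 0, 0, 55.7],
  [-48, -33.5, 14, 0, 0, 55.7],
  [-48, -33.5, 14, 0, 0, 55.7],
  [-48, -33.5, 14, 0, 0, 55.7],
  [-48, -33.5, 14, 0, 0, 55.7],
  [-48, -33.5, 14, 0, 0, 55.7],
], grip=-0.65)

```text
clock: 1.8
eef_pos: [568.1, 81.9, 91.6]
tool_rot: [3.141, -0.001, 1.731]
force: [0.3, 0.1, -0.2]
width: 15.1
```

```bash
cat >> h.py <<'E'
O=np.array([543.9,25.1,34.]);a=np.radians(99.04);Y=np.array([np.cos(a),np.sin(a),0]);X=np.array([Y[1],-Y[0],0])
from scipy.spatial.transform import Rotation as Ro
def where():
    s=ctrl.read_state();p=np.array(s['eef_pos']);d=p-O
    R=Ro.from_euler('xyz',s['tool_rot']).as_matrix()
    print("t",round(s['clock'],2),"board xyz",np.round([d@X,d@Y,d[2]],1),"tool x in board",np.round([R[:,0]@X,R[:,0]@Y],3),"z",np.round(R[:,2],3),"F",np.round(s['force'],1),"w",round(s['width'],1))
def snap(n,f):
    cv2.imwrite(f,eyes.get_image(n)[:,:,::-1])
E
python3 -c "
from h import *
where(); snap('wrist','pics/w1.png')"
```

```text
t 1.8 board xyz [32.8 52.3 57.6] tool x in board [-0.003  1.   ] z [-0.     0.001 -1.   ] F [ 0.3  0.1 -0.2] w 15.1
```

View pics/w1.png

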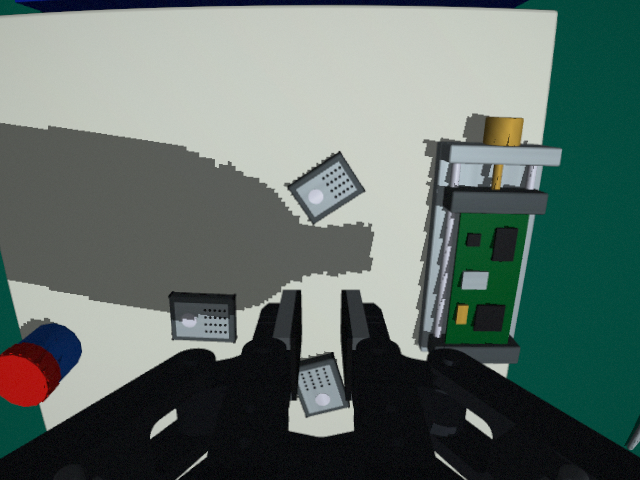

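The wrist image shows cover A at (326,187), straight ahead of the fingertips (~321,290). Cover C is left at (203,317) and B is behind, between the fingers, at (322,385). Descending: the board is 57.6 mm below the TCP.

move_arm([
  [0, 0.1, 2.5, 0, 0, 0],
  [0, 0.1, 4.0, 0, 0, 0],
  [0, 0.1, 5.0, 0, 0, 0],
  [0, 0.1, 5.4, 0, 0, 0],
  [0, 0.1, 5.5, 0, 0, 0],
  [0, 0.1, 5.5, 0, 0, 0],
])

```text
clock: 2.45
eef_pos: [569.7, 80.3, 36.6]
tool_rot: [3.141, 0.0, 1.729]
force: [-0.0, -0.2, 0.2]
width: 14.7
```

```bash
python3 -c "
from h import *
where(); snap('wrist','pics/w2.png')"
```

```text
t 2.45 board xyz [34.2 50.4  2.6] tool x in board [-0.  1.] z [ 0.  0. -1.] F [-0.  -0.2  0.2] w 14.7
```

View pics/w2.png

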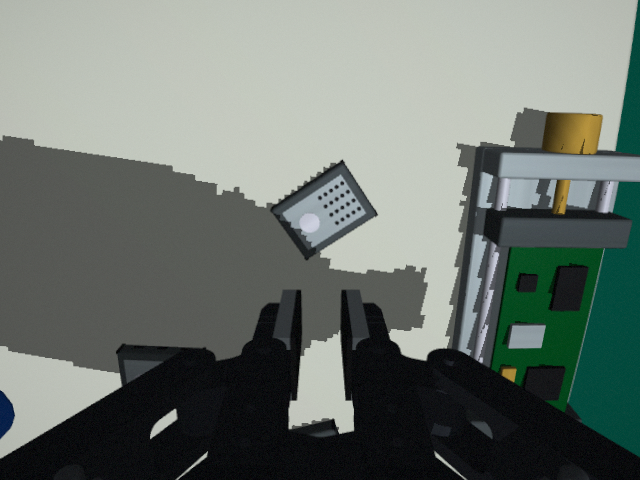

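The fingertips hover clear of the board with no contact force, and A is dead ahead at (325,210). Pushing A.

move_arm([
  [0.8, 0, 0.08, 0, 0, 0],
  [1.8, 0, 0.1, 0, 0, 0],
  [3.0, 0, 0.1, 0, 0, 0],
  [4.4, 0, 0.1, 0, 0, 0],
  [5.8, 0, 0.1, 0, 0, 0],
  [7.2, 0, 0.1, 0, 0, 0],
  [8.6, 0, 0.1, 0, 0, 0],
  [10.0, 0, 0.1, 0, 0, 0],
  [11.4, 0, 0.1, 0, 0, 0],
  [12.8, 0, 0.1, 0, 0, 0],
  [13.9, 0, 0.1, 0, 0, 0],
  [13.9, 0, 0.1, 0, 0, 0],
  [13.9, 0, -1, 0, 0, 0],
  [13.9, 0, -4, 0, 0, 0],
  [13.9, 0, -5.4, 0, 0, 0],
  [13.9, 0, -5.4, 0, 0, 0],
])

```text
clock: 4.1
eef_pos: [549.7, 217.2, 92.9]
tool_rot: [3.137, -0.001, 1.727]
force: [-0.3, -0.7, 0.1]
width: 14.9
```

```bash
python3 -c "
from h import *
where(); snap('wrist','pics/w3.png')"
```

```text
t 4.1 board xyz [ 35.9 188.8  58.9] tool x in board [0.001 1.   ] z [ 0.005  0.002 -1.   ] F [-0.3 -0.7  0.1] w 14.9
```

View pics/w3.png

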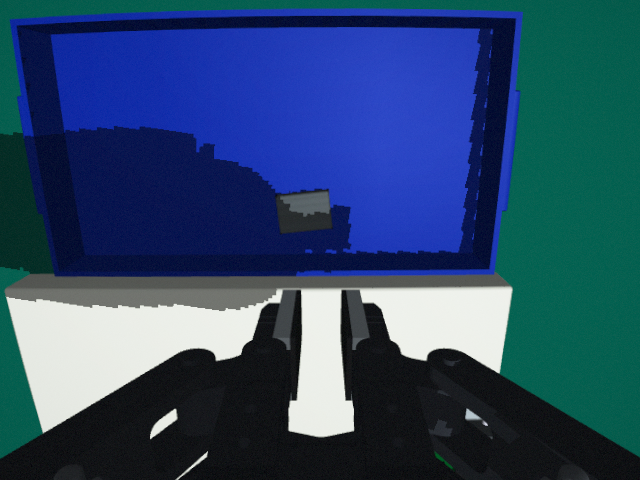

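A lies flat in the blue tray at (303,212), tray unmoved. Next, B.

move_arm([
  [-5, -0.1, 0, 0, 0, 0],
  [-10, -0.2, 0, 0, 0, 0],
  [-15, -0.3, 0, 0, 0, 0],
  [-20, -0.4, 0, 0, 0, 0],
  [-24, -0.4, 0, 0, 0, 0],
  [-25.0, -0.4, 0, 0, 0, 0],
  [-25.0, -0.4, 0.5, 0, 0, 0],
  [-25.0, -0.4, 3, 0, 0, 0],
  [-25.0, -0.4, 4.5, 0, 0, 0],
  [-25.0, -0.4, 5.3, 0, 0, 0],
  [-25.0, -0.4, 5.5, 0, 0, 0],
  [-25.0, -0.4, 5.5, 0, 0, 0],
])

```text
clock: 5.35
eef_pos: [582.5, -28.4, 34.9]
tool_rot: [-3.14, -0.001, 1.73]
force: [-0.1, -0.7, 0.2]
width: 14.8
```

```bash
python3 -c "
from h import *
where(); snap('wrist','pics/w4.png')"
```

```text
t 5.35 board xyz [ 29.7 -58.9   0.9] tool x in board [-0.002  1.   ] z [-0.001  0.001 -1.   ] F [-0.1 -0.7  0.2] w 14.8
```

View pics/w4.png

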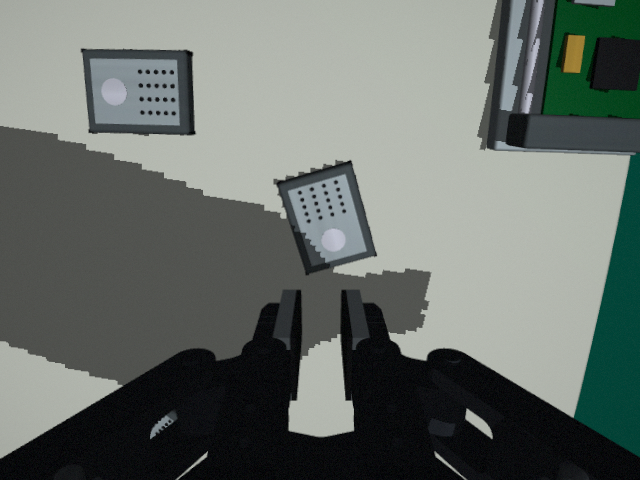

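B is centred ahead at (326,217) and C is clear at left (138,92). Pushing B.

move_arm([
  [0.7, 0, -0.05, 0, 0, 0],
  [1.5, 0, -0.05, 0, 0, 0],
  [2.8, 0, -0.05, 0, 0, 0],
  [4.2, 0, -0.05, 0, 0, 0],
  [5.6, 0, -0.05, 0, 0, 0],
  [7.0, 0, -0.05, 0, 0, 0],
  [8.5, 0, -0.05, 0, 0, 0],
  [10.0, 0, -0.05, 0, 0, 0],
  [11.5, 0, -0.05, 0, 0, 0],
  [13.0, 0, -0.05, 0, 0, 0],
  [14.5, 0, -0.05, 0, 0, 0],
  [16.0, 0, -0.05, 0, 0, 0],
  [17.5, 0, -0.05, 0, 0, 0],
  [19.0, 0, -0.05, 0, 0, 0],
  [20.5, 0, -0.05, 0, 0, 0],
  [22.0, 0, -0.05, 0, 0, 0],
  [23.4, 0, -0.05, 0, 0, 0],
  [24.8, 0, -0.05, 0, 0, 0],
  [24.8, 0, -1.5, 0, 0, 0],
  [24.8, 0, -5.5, 0, 0, 0],
])

```text
clock: 7.4
eef_pos: [541.4, 214.3, 88.7]
tool_rot: [-3.135, 0.002, 1.729]
force: [0.9, -0.2, -0.3]
width: 14.8
```

```bash
python3 -c "
from h import *
where(); snap('wrist','pics/w5.png')"
```

```text
t 7.4 board xyz [ 27.3 187.3  54.7] tool x in board [-0.001  1.   ] z [-0.006 -0.003 -1.   ] F [ 0.9 -0.2 -0.3] w 14.8
```

View pics/w5.png

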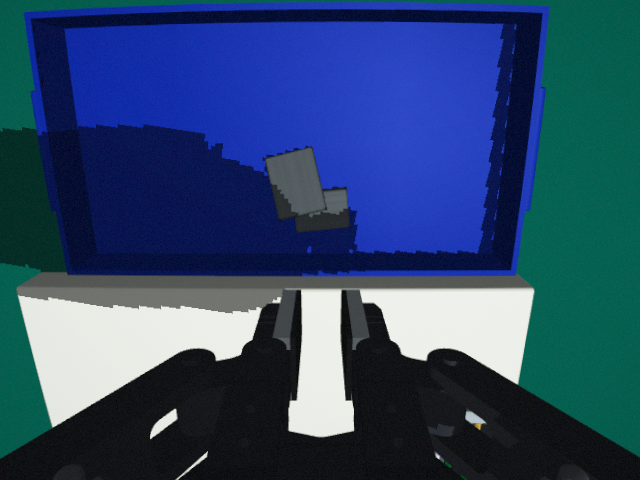

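B is in the tray, resting on A (around (300,185)). Next, C.

move_arm([
  [-4.5, -1.5, 0, 0, 0, 0],
  [-9, -3, 0, 0, 0, 0],
  [-13.5, -4.5, 0, 0, 0, 0],
  [-18, -6, 0, 0, 0, 0],
  [-20.7, -6, 0, 0, 0, 0],
  [-20.7, -6, 0.5, 0, 0, 0],
  [-20.7, -6, 3, 0, 0, 0],
  [-20.7, -6, 4.5, 0, 0, 0],
  [-20.7, -6, 5.3, 0, 0, 0],
  [-20.7, -6, 5.5, 0, 0, 0],
  [-20.7, -6, 5.5, 0, 0, 0],
])

```text
clock: 8.55
eef_pos: [517.5, 1.3, 35.6]
tool_rot: [3.141, 0.0, 1.729]
force: [0.4, -0.9, 0.3]
width: 15.0
```

```bash
python3 -c "
from h import *
where(); snap('wrist','pics/w6.png')"
```

```text
t 8.55 board xyz [-29.8 -19.4   1.6] tool x in board [-0.  1.] z [ 0. -0. -1.] F [ 0.4 -0.9  0.3] w 15.0
```

View pics/w6.png

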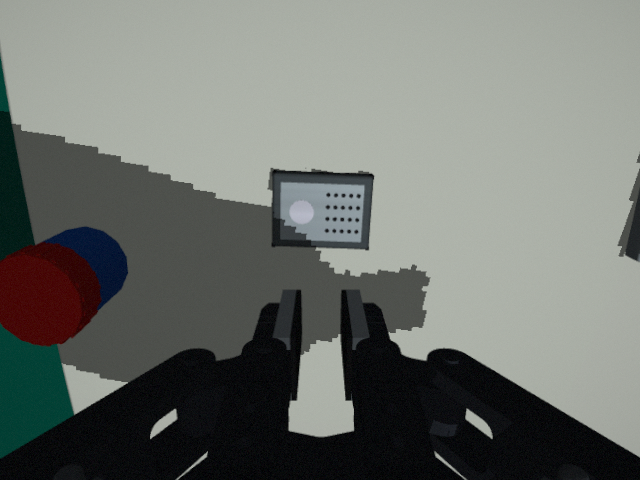

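C is centred ahead at (322,209); the pot is clear at left. Pushing C, then going behind D.

move_arm([
  [0.7, 0, 0, 0, 0, 0],
  [1.5, 0, 0, 0, 0, 0],
  [2.8, 0, 0, 0, 0, 0],
  [4.2, 0, 0, 0, 0, 0],
  [5.6, 0, 0, 0, 0, 0],
  [7.0, 0, 0, 0, 0, 0],
  [8.5, 0, 0, 0, 0, 0],
  [10.0, 0, 0, 0, 0, 0],
  [11.5, 0, 0, 0, 0, 0],
  [13.0, 0, 0, 0, 0, 0],
  [14.5, 0, 0, 0, 0, 0],
  [16.0, 0, 0, 0, 0, 0],
  [17.5, 0, 0, 0, 0, 0],
  [19.2, 0, 0, 0, 0, 0],
  [20.7, 0, 0, 0, 0, 0],
  [20.7, 0, 0, 0, 0, 0],
  [20.7, 0, -1, 0, 0, 0],
  [20.7, 0, -4.0, 0, 0, 0],
  [20.7, 0, -5.5, 0, 0, 0],
  [20.7, 0, -5.5, 0, 0, 0],
])

```text
clock: 10.6
eef_pos: [486.5, 204.8, 92.8]
tool_rot: [3.137, -0.0, 1.727]
force: [-0.7, -0.1, -0.2]
width: 15.0
```

```bash
python3 -c "
from h import *
where(); snap('wrist','pics/w7.png')"
```

```text
t 10.6 board xyz [-28.4 186.5  58.8] tool x in board [0.002 1.   ] z [ 0.004  0.001 -1.   ] F [-0.7 -0.1 -0.2] w 15.0
```

move_arm([
  [-5, -0.2, 0, 0, 0, 0],
  [-10, -0.4, 0, 0, 0, 0],
  [-15, -0.6, 0, 0, 0, 0],
  [-20, -0.8, 0, 0, 0, 0],
  [-25, -0.9, 0, 0, 0, 0],
  [-30, -0.9, 0, 0, 0, 0],
  [-34, -0.9, 0, 0, 0, 0],
  [-34, -0.9, 0.5, 0, 0, 0],
  [-34, -0.9, 3, 0, 0, 0],
  [-34, -0.9, 4.5, 0, 0, 0],
  [-34, -0.9, 5.3, 0, 0, 0],
  [-34, -0.9, 5.5, 0, 0, 0],
  [-34, -0.9, 5.5, 0, 0, 0],
])

```text
clock: 11.95
eef_pos: [528.6, -131.5, 35.0]
tool_rot: [-3.14, -0.0, 1.728]
force: [-0.5, -0.4, 0.5]
width: 14.8
```

```bash
python3 -c "
from h import *
where(); snap('wrist','pics/w8.png')
a=cv2.imread('pics/w7.png');b=cv2.imread('pics/w8.png')
cv2.imwrite('pics/w78.png',cv2.resize(np.hstack([a,b]),(800,300),interpolation=cv2.INTER_AREA))"
```

```text
t 11.95 board xyz [ -39.7 -152.3    1. ] tool x in board [0. 1.] z [-0.001  0.    -1.   ] F [-0.5 -0.4  0.5] w 14.8
```

View pics/w78.png

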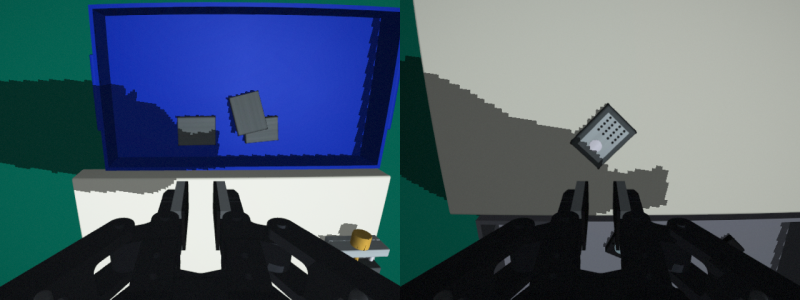

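Left half: three covers in the blue tray. Right half: D dead ahead at (604,135). Pushing D in two strokes.

move_arm([
  [0.7, 0, -0.05, 0, 0, 0],
  [1.5, 0, -0.05, 0, 0, 0],
  [2.6, 0, -0.05, 0, 0, 0],
  [3.8, 0, -0.05, 0, 0, 0],
  [5.0, 0, -0.05, 0, 0, 0],
  [6.3, 0, -0.05, 0, 0, 0],
  [7.6, 0, -0.05, 0, 0, 0],
  [8.9, 0, -0.05, 0, 0, 0],
  [10.2, 0, -0.05, 0, 0, 0],
  [11.5, 0, -0.05, 0, 0, 0],
  [12.8, 0, -0.05, 0, 0, 0],
  [14.1, 0, -0.05, 0, 0, 0],
  [15.4, 0, -0.05, 0, 0, 0],
  [16.7, 0, -0.05, 0, 0, 0],
  [17.8, 0, -0.05, 0, 0, 0],
  [18.6, 0, -0.05, 0, 0, 0],
  [19.0, 0, -0.05, 0, 0, 0],
])

```text
clock: 13.7
eef_pos: [499.3, 57.0, 35.8]
tool_rot: [-3.142, -0.0, 1.73]
force: [-0.4, -1.2, -0.0]
width: 14.6
```

move_arm([
  [0.5, 0, 0, 0, 0, 0],
  [1.4, 0, 0, 0, 0, 0],
  [2.6, 0, 0, 0, 0, 0],
  [4.0, 0, 0, 0, 0, 0],
  [5.4, 0, 0, 0, 0, 0],
  [6.8, 0, 0, 0, 0, 0],
  [8.2, 0, 0, 0, 0, 0],
  [9.6, 0, 0, 0, 0, 0],
  [11.0, 0, 0, 0, 0, 0],
  [12.5, 0, 0, 0, 0, 0],
  [14.0, 0, 0, 0, 0, 0],
  [15.0, 0, 0, 0, 0, 0],
  [15.0, 0, 0, 0, 0, 0],
  [15.0, 0, -1, 0, 0, 0],
  [15.0, 0, -4, 0, 0, 0],
  [13, 0, -9, 0, 0, 0],
  [9, 0, -12, 0, 0, 0],
  [5, 0, -16, 0, 0, 0],
  [5, 0, -18, 0, 0, 0],
  [5, 0, -18, 0, 0, 0],
])

```text
clock: 15.7
eef_pos: [494.3, 102.0, 220.1]
tool_rot: [3.134, -0.0, 1.722]
force: [0.8, 0.9, -0.3]
width: 14.8
```

```bash
python3 -c "
from h import *
where(); snap('wrist','pics/w9.png'); snap('scene','pics/s9.png'); snap('top','pics/t9.png')
a=[cv2.imread(f'pics/{n}9.png') for n in 'wst']
cv2.imwrite('pics/f.png',np.vstack([cv2.resize(np.hstack([a[0],a[1]]),(800,300),interpolation=cv2.INTER_AREA),cv2.resize(np.hstack([a[2],cv2.imread('pics/top0.png')]),(800,300),interpolation=cv2.INTER_AREA)]))"
```

```text
t 15.7 board xyz [-36.9  83.8 186.1] tool x in board [0.006 1.   ] z [ 0.008  0.001 -1.   ] F [ 0.8  0.9 -0.3] w 14.8
```

View pics/f.png

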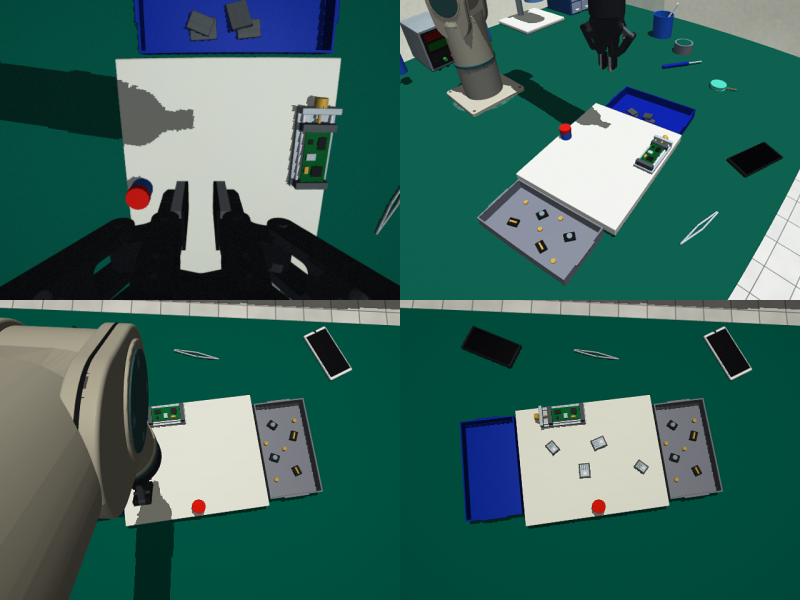

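All four covers are in the blue tray, in two overlapping pairs at about (202,22) and (242,20) in the wrist view. The board is clear, and the pot, holder and grey tray look unmoved.

```bash
python3 -c "
from cell import ctrl
print(ctrl.finish_job())"
```

```text
the job is handed in; nothing more can be done
None
```

All four covers are in the blue scrap tray. I swept them off the board's +y end one at a time with the nearly shut fingertips, never lifting them, and handed the job in at about 16 s.

- **Covers:** The last wrist and scene pictures show the board empty and all four covers in the blue tray. They lie in two overlapping pairs, one cover resting on another in each.
- **Everything else:** By eye, the pot, holder and grey tray match the first picture. In the last top view the arm hid the blue tray, so I judged it from the wrist and scene views, where it stands in line with the board end.
- **Forces and disagreements:** Tool force read about 1 N or less at the end of every move; I did not log it during the pushes. TCP readings just after a move disagreed with the commanded pose by up to about 3 mm. No check failed.

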